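# Switch on and zero the kitchen scale, then start the brew timer

## Task

Get the counter ready for a pour-over coffee by pressing with closed fingers: first switch the kitchen scale on by pressing down the raised end of its long rocker until it tips fully over, then press the scale's round key all the way down and let it come back up, so that the scale is zeroed with the mug on it, and last press the large round top of the brew timer all the way down, where it stays. Keep to this order, do not press the small square key, only press and never lift anything, and leave the mug on the scale and the other things where they stand.

Things in the scene. Friction and masses are not known exactly. Their poses are not given: they have to be found in the camera images.
- scale: Kitchen scale, flat grey case 250 x 220 mm, fixed, top 24 mm above the worktop. Origin: centre of its underside; z up, x from its control strip to its steel pan (140 mm wide, centre at x +45 mm, 34 mm high), y left along the strip. On the strip, at x -88 mm: long rocker (y +60), round zero key (y -10), small square unit key (y -65). Stands left or right of the timer, turned up to 0.35 rad.
- power_press (a point): Where to press the scale's power rocker, a grey paddle 50 mm long (along the scale's y) and 24 mm wide hinged across its middle: on the upper face of the end raised at the start (the +y end, away from the keys), 18 mm from the hinge line, about 37 mm above the worktop while off; it moves with the paddle and sinks about 5 mm.
- power (a joint): Angle of the power rocker: 0 = off (its +y end up), 0.28 rad = on (its +y end fully down). It has friction (about 3 N at the press point) and stays where it is left.
- zero_top (a point): Centre of the top face of the round zero key, 26 mm in diameter, 30 mm above the worktop when up; it is pressed straight down.
- zero (a joint): Travel of the zero key: 0 = up, 0.005 m = fully down. Sprung: starts to move at about 1.5 N, fully down at about 5 N, comes back up when released.
- unit_top (a point): Centre of the top face of the square unit key, 18 x 18 mm, 30 mm above the worktop, beside the zero key on the side away from the rocker. It is not to be pressed.
- unit (a joint): Travel of the square unit key: 0 = up, 0.005 m = fully down; sprung like the zero key.
- start_top (a point): Centre of the top face of the brew timer's plunger, an aluminium disc 48 mm in diameter on a grey puck 86 mm in diameter and 34 mm high that is fixed to the worktop; the face is 44 mm above the worktop before it is pressed.
- start (a joint): Travel of the timer's plunger: 0 = up (not started), 0.008 m = fully down (running). It has friction (about 3 N) and stays where it is left.
- mug_center (a point): Centre of the bowl of a small loose china mug, 62 mm wide and 50 mm high, that stands on the scale's pan, its handle more or less to the scale's -y side; this point is half-way up, about 59 mm above the worktop.
- pod_front: A loose coffee pod 52 mm wide and 54 mm high, on the worktop in front of the timer (about 100 mm from its centre). Origin: centre of its underside.
- pod_back: A loose coffee pod 51 mm wide and 52 mm high, on the worktop behind the timer (about 100 mm from its centre). Origin: centre of its underside.
- cup: A second loose china mug, 58 x 84 x 49 mm, on the worktop behind the work. Origin: at its underside.
- jar: A loose jar with a dark cap, 60 mm wide and 85 mm high, on the worktop behind the work. Origin: centre of its underside.
Things that resemble listed ones, but are neither listed nor needed, are in the scene too. What is shaped like the part that bears start_top but orange is not meant. What is shaped like the part that bears mug_center but red is not meant.

How it is judged:
By the outcome, as a careful person would: the job done as asked, in the order asked, and still so for the second after the job is handed in, with the robot touching nothing.
It also fails if it takes over 51 s, if anything falls off the work surface, if the arm or the gripper's body presses on something with over 40 N, if the wrist force passes 120 N, or if a joint passes its speed limit or range.

## Robot

A 6-joint arm with a two-finger parallel gripper is mounted at the origin on a cart in front of the work surface, level with it; the furniture and walls round the work are solid. World frame = base frame: x ahead of the robot, y to its left, z up, the work surface at z = 0. Lengths are in m, angles in rad, forces in N, time in s.
With the tool pointing down it reaches from about 0.3 to 0.825 m from the base axis. Payload 5.4 kg.
Tool frame: the origin (TCP) lies where the fingers leave the gripper's body, on its centre line; the fingertips stand 88 mm ahead of it and the grasp point (between the pads) lies 69 mm ahead of it; z points along the fingers, y is the line along which they close (so a half turn about z gives the same grasp; the last joint's range is limited). The gripper opens to 92 mm and grips with 3 to 60 N. Pads are 20 mm wide; open, the fingers measure 128 mm over their backs; the gripper's body (75 mm by 189 mm) begins 69 mm behind the grasp point.
Start: joints at [1.022, 0.158, 1.597, -0, 1.386, -0.21], TCP at [0.191, 0.542, 0.303] pointing down, gripper open.
Joint ranges: [-2.91, 2.91], [-0.94, 2.29], [0.18, 2.7], [-1.29, 4.43], [0.17, 2.64], [-3, 3]. Speed limits (rad/s): [2.57, 2.57, 3.14, 3.14, 3.14, 3.14].

## Interface

Orientations are given as [roll, pitch, yaw] about the fixed x, y, z axes, in that order (R = Rz(yaw) Ry(pitch) Rx(roll)).
In Python, from cell import manip gives the robot as it stands.
- The arm moves only by the tool apply_moves, never from a script. Its arguments are lists of equal length, an entry for each row: "hand": the finger opening in cm, from 0 to 9.19; "translation": the shift along the tool's x, y, z in cm, a list of three; "angular": the turn, a rotation vector about the tool's x, y, z in rad, a list of three. In form: {"hand": [hand, ...], "translation": [[x, y, z], ...], "angular": [[wx, wy, wz], ...]}. A call has 1 to 12 rows; each row is the pose to reach, as a shift and turn from the pose commanded when the call began, along the tool's axes at that moment; what a row does not reach only later rows make up. A row lasts 1/12 s, in which the tool goes at most 41.7 mm and 7.16 degrees, less where a joint would pass 70% of its speed; a pose out of reach is approached as far as the arm can. A call with a gripper value outside its range is refused whole. The fingers move at their own pace and stop on an object; the grip force is fixed at half the most. Time passes only in rows, so rows that repeat a pose let the fingers close. It gives the time, the measured TCP pose, the force, the opening and the grip force at its end, in the units of the state.
- manip.state(): the state, without advancing time (a new reading comes with each control period).
- manip.snapshot(name): name is "scene" or "top" or "wrist"; returns (picture, depth): 384x512x3 uint8, red, green, blue; 384x512 float32, m along the optical axis (not along the pixel's ray), 0 where there is no reading.
- manip.camera_info(name): a dict with "fx", "fy", "cx", "cy" (pixels), "dist" ([k1, k2, p1, p2, k3] as OpenCV has them; the pictures are not rectified), "T" (4x4, takes a point from camera to world coordinates); the wrist camera has in their place "hand_eye" (4x4, takes a point from camera to tool coordinates, whose origin is the TCP and whose axes are the flange's). Camera axes: x right, y down, z forward; pixel columns grow to the right and rows downward; lengths in m; the calibration is good to about 2 mm. A picture is of the moment at which its call begins: read the wrist's pose just before it. camera_info takes no time and is no camera call.
- manip.hand_in(): hands the job in; it is judged then, once.
The state is a dict: "clock": time; "joint_positions": joint angles; "qvel": joint speeds; "joint_efforts": joint torques, N m; "tcp_pos": TCP position; "tcp_rot": TCP orientation; "contact_force": force on the tool from outside, world axes, zero at the start; "wrist_torque": the same for the moment, N m; "gripper_width": finger opening in m; "finger_force": force on a finger pad.
Only numpy, scipy, OpenCV 4.12 (cv2) and the standard library are available. Lean on these libraries where they do the work, as an engineer would, in place of code of your own. Each camera call takes 0.05 s, during which the arm holds its last target. There are 200 camera calls.

## Working session

There is one attempt and no reset: what is moved stays moved. The work goes in short steps, Python scripts to look and compute and a tool call to move; the robot and the scene stay as the last step left them, time stands still between calls to the robot, and variables do not carry over. Pictures are saved under pics/ and viewed, at most 10 in all, crops included, and the job is handed in when it is done.

Besides the shell and the picture viewer there is one more tool, called after "Request:" as name(argument=value, ...), one argument or row to a line, values as JSON. apply_moves: Moves the arm, as the interface text tells. Its arguments: {"type":"object","properties":{"hand":{"type":"array","items":{"type":"number"}},"translation":{"type":"array","items":{"type":"array","items":{"type":"number"}}},"angular":{"type":"array","items":{"type":"array","items":{"type":"number"}}}},"required":["hand","translation","angular"]}

```bash
mkdir -p pics
cat > h.py <<'E'
import numpy as np, cv2
from cell import manip
def save(n,name):
    p,d=manip.snapshot(n); cv2.imwrite(f'pics/{name}.png',p[:,:,::-1]); np.save(f'pics/{name}.npy',d); return p,d
def ray(n,uv,z,T=None):
    c=manip.camera_info(n); K=np.array([[c['fx'],0,c['cx']],[0,c['fy'],c['cy']],[0,0,1]])
    T=np.array(c['T']) if T is None else T
    q=cv2.undistortPoints(np.array(uv,float).reshape(-1,1,2),K,np.array(c['dist'],float)).reshape(-1,2)
    r=np.c_[q,np.ones(len(q))]@T[:3,:3].T; o=T[:3,3]
    return o+r*((np.asarray(z)-o[2])/r[:,2])[:,None]
E
python3 - <<'E'
from h import *
print(manip.state())
a,_=save('top','top'); b,_=save('scene','scene')
print(manip.camera_info('top')); print(manip.camera_info('wrist')['hand_eye'])
E
```

```text
{'clock': 0.0, 'joint_positions': array([ 1.02187618e+00,  1.59018198e-01,  1.59820276e+00, -9.55710559e-07,
        1.38619968e+00, -2.10129971e-01]), 'qvel': array([-2.41258250e-04,  8.60666731e-05, -1.97516785e-04,  1.34988539e-03,
       -1.15071845e-04, -5.30017410e-04]), 'joint_efforts': array([-1.51149343e-03, -3.85542369e+01, -3.22118425e+01,  7.01097096e-02,
        3.74811469e-02, -1.57990607e-04]), 'tcp_pos': array([0.19089199, 0.54190452, 0.30175087]), 'tcp_rot': array([-3.13980469e+00, -3.80373243e-04,  2.80280231e+00]), 'contact_force': array([0.66127204, 0.09490547, 0.20042098]), 'wrist_torque': array([ 0.01431008,  0.00722394, -0.03368184]), 'finger_force': 0.0, 'gripper_width': 0.09173958541537923}
{'fx': 428.8657712411861, 'fy': 428.8657712411861, 'cx': 248.01282879394918, 'cy': 198.2272955882868, 'dist': array([-0.02235998,  0.        ,  0.        ,  0.        ,  0.        ]), 'T': array([[-0.03381366, -0.97819606,  0.20491245,  0.27272577],
       [-0.99942251,  0.03240622, -0.01022141,  0.07179578],
       [ 0.00335811, -0.20513974, -0.97872693,  1.55339542],
       [ 0.        ,  0.        ,  0.        ,  1.        ]])}
[[ 9.23338382e-04 -9.68247336e-01 -2.49992488e-01  6.95861589e-02]
 [ 9.99999568e-01  8.66512009e-04  3.37370291e-04  3.14053452e-04]
 [-1.10036393e-04 -2.49992691e-01  9.68247717e-01 -8.25348917e-02]
 [ 0.00000000e+00  0.00000000e+00  0.00000000e+00  1.00000000e+00]]
```

View pics/top.png

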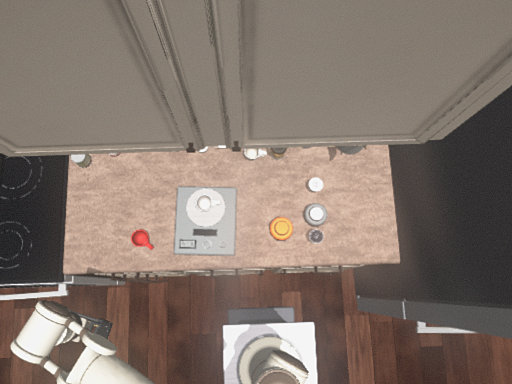

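View pics/scene.png

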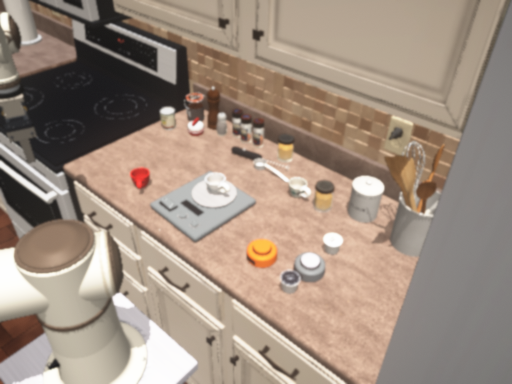

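The scene shows the scale at top-view pixel (205,220). The grey timer with an aluminium top is at (316,214), with pods at (316,185) and (316,237). The orange puck at (281,229) and the red mug at (140,239) are decoys. The grey puck fits start_top, because it isn't orange and has a pod on each side. I'll confirm that in an enlarged crop.

Run:
```python
from h import *
p=cv2.imread('pics/top.png')[170:265,165:340]
cv2.imwrite('pics/crop.png',cv2.resize(p,None,fx=4.5,fy=4.5,interpolation=cv2.INTER_CUBIC))
```

```text
(no output)
```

View pics/crop.png

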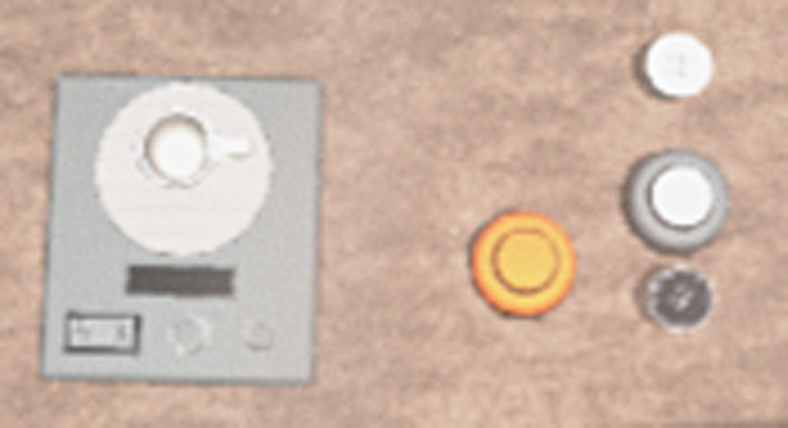

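The crop shows the scale with its rocker at crop (102,333), its round zero key at (188,335) and its square key at (260,335). The grey timer's top is at (682,196) and the orange decoy is at (525,262).

```bash
cat >> h.py <<'E'
def crop(l): return (np.array(l,float)+.5)/4.5-.5+[165,170]
E
python3 - <<'E'
from h import *
np.set_printoptions(precision=4,suppress=True)
c=ray('top',crop([(57,75),(320,80),(312,382),(42,378)]),[.024]*4)[:,:2]
print(c,c.mean(0),[np.linalg.norm(c[i]-c[i-1]) for i in range(4)])
k=ray('top',crop([(102,333),(188,335),(260,335),(682,196),(184,168),(176,148),(680,297),(678,65)]),[.033,.03,.03,.044,.034,.084,.054,.052]); print(k)
ex=(c[0]+c[1]-c[2]-c[3]); ey=c[0]+c[3]-c[1]-c[2]
a=np.arctan2(ex[1],ex[0]),np.arctan2(-ey[0],ey[1]); print('yaws',a)
y=np.mean(a);R=np.array([[np.cos(y),-np.sin(y)],[np.sin(y),np.cos(y)]])
for q in [(-.088,.078),(-.088,.06),(-.088,-.01),(-.088,-.065),(.045,0)]: print(q,c.mean(0)+R@q)
E
```

```text
[[0.6462 0.3134]
 [0.635  0.0994]
 [0.3908 0.1126]
 [0.4009 0.3254]] [0.5182 0.2127] [np.float64(0.24561766285566938), np.float64(0.2142847470375027), np.float64(0.2445591073317794), np.float64(0.2130010099100948)]
[[ 0.4339  0.2766  0.033 ]
 [ 0.4304  0.2092  0.03  ]
 [ 0.4285  0.1524  0.03  ]
 [ 0.5262 -0.1856  0.044 ]
 [ 0.5638  0.2101  0.034 ]
 [ 0.5702  0.2116  0.084 ]
 [ 0.4447 -0.177   0.054 ]
 [ 0.6312 -0.1881  0.052 ]]
yaws (np.float64(-0.05116763171265767), np.float64(-0.050190414383500526))
(-0.088, 0.078) [0.4343 0.2951]
(-0.088, 0.06) [0.4334 0.2771]
(-0.088, -0.01) [0.4298 0.2072]
(-0.088, -0.065) [0.427  0.1522]
(0.045, 0) [0.5632 0.2104]
```

Both measurements of the scale agree, giving yaw -0.05, the rocker press end at about (0.434,0.297) and the timer at (0.526,-0.186). Next I'll close the fingers, turn so the narrow 20 mm side lies along the rocker, and move above it.

Request:
apply_moves(
  hand=[0,0,0,0,0,0,0,0,0,0,0,0],
  translation=[
    [-31,-14.8,11],
    [-31,-14.8,11],
    [-31,-14.8,11],
    [-31,-14.8,11],
    [-31,-14.8,11],
    [-31,-14.8,11],
    [-31,-14.8,11],
    [-31,-14.8,11],
    [-31,-14.8,11],
    [-31,-14.8,11],
    [-31,-14.8,11],
    [-31,-14.8,11],
  ],
  angular=[
    [0,0,1.28],
    [0,0,1.28],
    [0,0,1.28],
    [0,0,1.28],
    [0,0,1.28],
    [0,0,1.28],
    [0,0,1.28],
    [0,0,1.28],
    [0,0,1.28],
    [0,0,1.28],
    [0,0,1.28],
    [0,0,1.28],
  ],
)

```text
clock: 1.1
tcp_pos: [0.4344, 0.299, 0.192]
tcp_rot: [-3.14, 0.001, 1.521]
contact_force: [-0.3, -0.0, -0.5]
gripper_width: 0.0143
finger_force: 0.0
```

```bash
cat >> h.py <<'E'
from scipy.spatial.transform import Rotation as Ro
def wristT():
    s=manip.state(); T=np.eye(4); T[:3,:3]=Ro.from_euler('xyz',s['tcp_rot']).as_matrix(); T[:3,3]=s['tcp_pos']
    return T@np.array(manip.camera_info('wrist')['hand_eye'])
def shift(tip):
    s=manip.state(); R=Ro.from_euler('xyz',s['tcp_rot']).as_matrix()
    return 100*R.T@(np.array(tip)-s['tcp_pos']-R@[0,0,.088])
E
python3 - <<'E'
from h import *
T=wristT(); np.save('pics/T1.npy',T); save('wrist','w1'); s=manip.state()
print(s['clock'],s['tcp_pos'],s['tcp_rot'],s['contact_force'],s['gripper_width'])
E
```

```text
1.15 [0.43420236 0.29936265 0.19228067] [-3.14075492e+00  3.53529972e-04  1.52328175e+00] [ 0.51365217 -0.14759577 -0.23189992] 0.009931132293257497
```

View pics/w1.png

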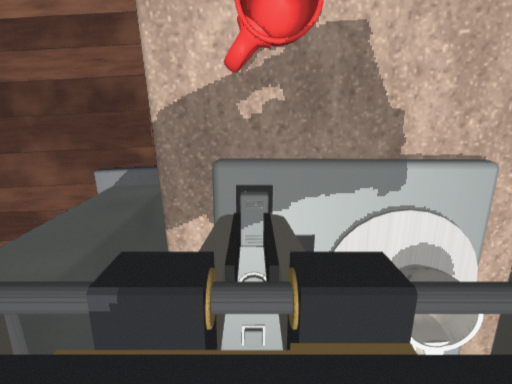

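The wrist view shows the rocker's raised end at about (255,192), between frame edges at u 237 and 272. The case's far edge is at v≈160, and the fingertips are right at the rocker.

Run:
```python
from h import *
T=np.load('pics/T1.npy')
print(ray('wrist',[(237,185),(272,185),(255,193),(215,160),(497,160)],[.026,.026,.037,.024,.024],T).round(4))
print(shift((.4345,.2985,.04)),shift((.4345,.2985,.031)))
```

```text
[[0.4227 0.3072 0.026 ]
 [0.4528 0.3057 0.026 ]
 [0.4379 0.3023 0.037 ]
 [0.4052 0.3295 0.024 ]
 [0.6444 0.3177 0.024 ]]
[-0.07937071  0.04658462  6.42806233] [-0.07905253  0.04733858  7.32806196]
```

Request:
apply_moves(
  hand=[0,0,0,0,0,0,0,0],
  translation=[
    [-0.1,0.2,3],
    [-0.1,0.2,5.5],
    [-0.1,0.2,6.3],
    [-0.1,0.2,6.6],
    [-0.1,0.2,6.8],
    [-0.1,0.2,7.0],
    [-0.1,0.2,7.2],
    [-0.1,0.2,7.2],
  ],
  angular=[
    [0,0,0],
    [0,0,0],
    [0,0,0],
    [0,0,0],
    [0,0,0],
    [0,0,0],
    [0,0,0],
    [0,0,0],
  ],
)

```text
clock: 1.82
tcp_pos: [0.437, 0.2995, 0.122]
tcp_rot: [3.139, -0.002, 1.523]
contact_force: [-1.3, 2.5, 3.3]
gripper_width: 0.0001
finger_force: 1.8
```

Request:
apply_moves(
  hand=[0,0,0,0,0],
  translation=[
    [0,0,0.1],
    [0,0,0.2],
    [0,0,0.3],
    [0,0,0.3],
    [0,0,0.3],
  ],
  angular=[
    [0,0,0],
    [0,0,0],
    [0,0,0],
    [0,0,0],
    [0,0,0],
  ],
)

```text
clock: 2.23
tcp_pos: [0.4372, 0.2998, 0.121]
tcp_rot: [3.14, -0.002, 1.523]
contact_force: [-8.1, 1.6, 18.8]
gripper_width: 0.0005
finger_force: 9.7
```

A firm stop at about 19 N. I'll lift and look to check whether the rocker has tipped fully.

Request:
apply_moves(
  hand=[0,0,0,0,0],
  translation=[
    [0,0,-1],
    [0,0,-4],
    [-2,0,-7.5],
    [-6,0,-8],
    [-9,0,-8],
  ],
  angular=[
    [0,0,0],
    [0,0,0],
    [0,0,0],
    [0,0,0],
    [0,0,0],
  ],
)

```text
clock: 2.65
tcp_pos: [0.4339, 0.2076, 0.2013]
tcp_rot: [3.134, -0.0, 1.525]
contact_force: [-0.1, -0.6, -0.4]
gripper_width: 0.0003
finger_force: 0.0
```

Run:
```python
from h import *
T=wristT(); np.save('pics/T2.npy',T); p,d=save('wrist','w2'); s=manip.state()
print(s['clock'],s['tcp_pos'],s['contact_force'])
# project rocker line points
c=manip.camera_info('wrist');K=np.array([[c['fx'],0,c['cx']],[0,c['fy'],c['cy']],[0,0,1]])
Ti=np.linalg.inv(T); o=np.array([.5182,.2127]);y=-.05;R=np.array([[np.cos(y),-np.sin(y)],[np.sin(y),np.cos(y)]])
for dx in (-.086,-.081):
 for yy in np.arange(.03,.096,.005):
  w=np.r_[o+R@[dx,yy],.033]
  uv=cv2.projectPoints(w[None],cv2.Rodrigues(Ti[:3,:3])[0],Ti[:3,3],K,np.array(c['dist'],float))[0].ravel()
  u,v=uv.round().astype(int)
  if 0<=u<512 and 0<=v<384 and d[v,u]>0:
   q=cv2.undistortPoints(uv.reshape(1,1,2),K,np.array(c['dist'],float)).ravel()
   print(round(yy,3),(u,v),round((T@np.r_[q*d[v,u],d[v,u],1])[2]*1000,1))
cv2.imwrite('pics/w2c.png',cv2.resize(p[130:330,140:410,::-1],None,fx=2.9,fy=2.9,interpolation=cv2.INTER_CUBIC))
```

```text
2.7 [0.43285592 0.20367273 0.19946048] [ 2.1185683  -1.83972669 -1.06756619]
0.03 (np.int64(247), np.int64(148)) 24.1
0.035 (np.int64(247), np.int64(142)) 24.6
0.04 (np.int64(247), np.int64(136)) 38.4
0.045 (np.int64(247), np.int64(130)) 37.6
0.05 (np.int64(247), np.int64(124)) 36.7
0.055 (np.int64(247), np.int64(118)) 35.9
0.06 (np.int64(247), np.int64(111)) 35.6
0.065 (np.int64(247), np.int64(105)) 35.3
0.07 (np.int64(247), np.int64(99)) 34.0
0.075 (np.int64(247), np.int64(92)) 34.1
0.08 (np.int64(247), np.int64(86)) 32.9
0.085 (np.int64(247), np.int64(79)) 31.0
0.09 (np.int64(247), np.int64(72)) 24.4
0.095 (np.int64(247), np.int64(65)) 23.6
0.03 (np.int64(253), np.int64(148)) 24.0
0.035 (np.int64(253), np.int64(142)) 25.8
0.04 (np.int64(253), np.int64(136)) 37.7
0.045 (np.int64(253), np.int64(130)) 38.6
0.05 (np.int64(253), np.int64(124)) 36.8
0.055 (np.int64(253), np.int64(118)) 36.7
0.06 (np.int64(253), np.int64(111)) 35.7
0.065 (np.int64(253), np.int64(105)) 35.2
0.07 (np.int64(253), np.int64(99)) 33.2
0.075 (np.int64(253), np.int64(92)) 33.3
0.08 (np.int64(253), np.int64(86)) 32.1
0.085 (np.int64(253), np.int64(79)) 31.5
0.09 (np.int64(253), np.int64(72)) 23.9
0.095 (np.int64(253), np.int64(66)) 23.6
```

View pics/w2c.png

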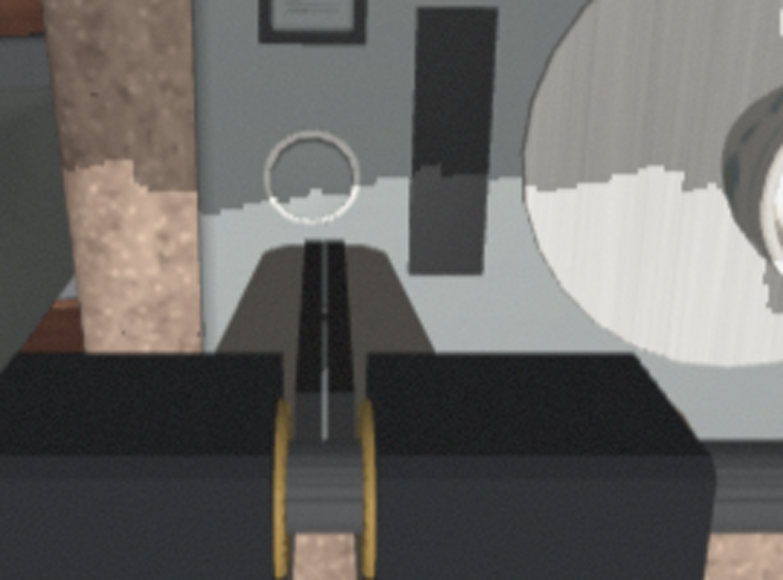

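The rocker surface now slopes about -0.15 rad (38 mm down to 31 mm), so it is fully on. The zero key's ring is centred at crop (312,177), which is wrist pixel (247,191).

Run:
```python
from h import *
T=np.load('pics/T2.npy')
uv=(np.array([(312,177),(264,177),(360,177)])+.5)/2.9-.5+[140,130]
print(ray('wrist',uv,[.03]*3,T).round(4)); s=manip.state(); print(s['tcp_pos'],s['qvel'].round(3))
print(shift((.431,.208,.03)))
```

```text
[[0.4321 0.2089 0.03  ]
 [0.4175 0.2096 0.03  ]
 [0.4468 0.2082 0.03  ]]
[0.43285592 0.20367273 0.19946048] [ 0.066  0.056 -0.011  0.036  0.002  0.136]
[ 0.47995813 -0.27383214  8.14358016]
```

Request:
apply_moves(
  hand=[0,0,0,0],
  translation=[
    [0,0,3],
    [0,0,6],
    [0,0,6],
    [0,0,6],
  ],
  angular=[
    [0,0,0],
    [0,0,0],
    [0,0,0],
    [0,0,0],
  ],
)

```text
clock: 3.03
tcp_pos: [0.4309, 0.2082, 0.1368]
tcp_rot: [-3.138, 0.001, 1.523]
contact_force: [-0.6, -0.5, -0.1]
gripper_width: 0.0004
finger_force: 0.0
```

Run:
```python
from h import *
s=manip.state(); print(s['tcp_pos'],s['qvel'].round(3))
print(shift((.4315,.2085,.025)))
```

```text
[0.43090445 0.20821793 0.13683595] [ 0.007 -0.035 -0.051  0.004  0.001  0.002]
[0.04622107 0.09561841 2.38328495]
```

Request:
apply_moves(
  hand=[0,0,0,0,0,0,0],
  translation=[
    [0,0.1,1.4],
    [0,0.1,1.9],
    [0,0.1,2.2],
    [0,0.1,2.4],
    [0,0.1,2.6],
    [0,0.1,2.7],
    [0,0.1,2.7],
  ],
  angular=[
    [0,0,0],
    [0,0,0],
    [0,0,0],
    [0,0,0],
    [0,0,0],
    [0,0,0],
    [0,0,0],
  ],
)

```text
clock: 3.62
tcp_pos: [0.4338, 0.2089, 0.1132]
tcp_rot: [3.141, 0.0, 1.523]
contact_force: [-7.1, -2.1, 18.3]
gripper_width: 0.0005
finger_force: 8.6
```

The force reached 18 N at tip height 25 mm, so the zero key is fully down. I'll release it and cross to the timer.

Request:
apply_moves(
  hand=[0,0,0,0,0,0,0,0,0,0,0,0],
  translation=[
    [0,0,0.05],
    [0,0,-1],
    [0,0,-4],
    [0,0,-8],
    [-7,2,-9],
    [-38.9,11.3,-9],
    [-38.9,11.3,-9],
    [-38.9,11.3,-9],
    [-38.9,11.3,-9],
    [-38.9,11.3,-9],
    [-38.9,11.3,-9],
    [-38.9,11.3,-9],
  ],
  angular=[
    [0,0,0],
    [0,0,0],
    [0,0,0],
    [0,0,0],
    [0,0,0],
    [0,0,0],
    [0,0,0],
    [0,0,0],
    [0,0,0],
    [0,0,0],
    [0,0,0],
    [0,0,0],
  ],
)

```text
clock: 4.62
tcp_pos: [0.5106, -0.1173, 0.2006]
tcp_rot: [3.14, 0.0, 1.523]
contact_force: [0.8, 0.1, -0.3]
gripper_width: 0.0006
finger_force: 0.0
```

Request:
apply_moves(
  hand=[0,0,0,0],
  translation=[
    [0,0,0],
    [0,0,0],
    [0,0,0],
    [0,0,0],
  ],
  angular=[
    [0,0,0],
    [0,0,0],
    [0,0,0],
    [0,0,0],
  ],
)

```text
clock: 4.95
tcp_pos: [0.51, -0.1138, 0.1998]
tcp_rot: [-3.141, -0.0, 1.524]
contact_force: [0.3, 0.7, -0.1]
gripper_width: 0.0003
finger_force: 0.0
```

Run:
```python
from h import *
T=wristT(); np.save('pics/T3.npy',T); p,d=save('wrist','w3'); s=manip.state()
print(s['clock'],s['tcp_pos'],s['tcp_rot'])
print(shift((.526,-.186,.05)))
```

```text
5.0 [ 0.51004411 -0.11366035  0.19978814] [-3.14120024e+00 -3.85699466e-04  1.52466365e+00]
[-7.15846249  1.93337209  6.17529702]
```

View pics/w3.png

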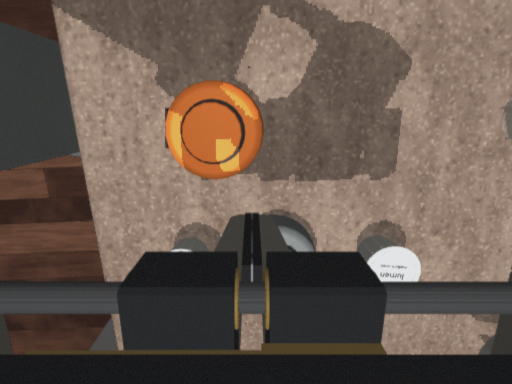

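The wrist view shows the orange decoy at (214,130) and the grey timer partly behind the fingers at (290,235), where expected. I'll move over it and press.

Request:
apply_moves(
  hand=[0,0,0,0,0,0],
  translation=[
    [-3.6,1,0],
    [-7.2,1.9,0],
    [-7.2,1.9,3],
    [-7.2,1.9,5.5],
    [-7.2,1.9,5.5],
    [-7.2,1.9,5.5],
  ],
  angular=[
    [0,0,0],
    [0,0,0],
    [0,0,0],
    [0,0,0],
    [0,0,0],
    [0,0,0],
  ],
)

```text
clock: 5.5
tcp_pos: [0.5249, -0.1862, 0.1437]
tcp_rot: [-3.138, -0.002, 1.524]
contact_force: [0.4, 0.1, 0.2]
gripper_width: 0.0005
finger_force: 0.0
```

Run:
```python
from h import *
print(manip.state()['tcp_pos'],shift((.526,-.186,.036)))
```

```text
[ 0.5249397  -0.18624825  0.14372509] [0.00815897 0.14093559 1.97213479]
```

Request:
apply_moves(
  hand=[0,0,0,0,0,0,0,0,0],
  translation=[
    [0,0.1,0.8],
    [0,0.1,1.1],
    [0,0.1,1.4],
    [0,0.1,1.7],
    [0,0.1,1.9],
    [0,0.1,2.1],
    [0,0.1,2.2],
    [0,0.1,2.3],
    [0,0.1,2.3],
  ],
  angular=[
    [0,0,0],
    [0,0,0],
    [0,0,0],
    [0,0,0],
    [0,0,0],
    [0,0,0],
    [0,0,0],
    [0,0,0],
    [0,0,0],
  ],
)

```text
clock: 6.25
tcp_pos: [0.5276, -0.1881, 0.1243]
tcp_rot: [3.141, -0.0, 1.523]
contact_force: [-4.9, 5.7, 17.9]
gripper_width: 0.0004
finger_force: 8.7
```

The tip is at 36 mm with 18 N, so the plunger is at its stop. I'll lift straight up and back off for a final check.

Request:
apply_moves(
  hand=[0,0,0,0,0,0,0,0,0,0],
  translation=[
    [0,0,-1],
    [0,0,-4],
    [0,0,-8],
    [0,0,-12],
    [-4,0,-14],
    [-8,0,-14],
    [-12,0,-14],
    [-16,0,-14],
    [-16,0,-14],
    [-16,0,-14],
  ],
  angular=[
    [0,0,0],
    [0,0,0],
    [0,0,0],
    [0,0,0],
    [0,0,0],
    [0,0,0],
    [0,0,0],
    [0,0,0],
    [0,0,0],
    [0,0,0],
  ],
)

```text
clock: 7.08
tcp_pos: [0.5183, -0.3498, 0.2614]
tcp_rot: [-3.141, -0.0, 1.519]
contact_force: [0.7, -0.6, -0.4]
gripper_width: 0.0005
finger_force: 0.0
```

Run:
```python
from h import *
T=wristT(); p,d=save('wrist','w4'); save('top','top2'); save('scene','scene2')
c=manip.camera_info('wrist');K=np.array([[c['fx'],0,c['cx']],[0,c['fy'],c['cy']],[0,0,1]])
v,u=np.mgrid[:384,:512]; q=cv2.undistortPoints(np.c_[u.ravel(),v.ravel()].astype(float).reshape(-1,1,2),K,np.array(c['dist'],float)).reshape(-1,2)
z=d.ravel(); P=(np.c_[q*z[:,None],z])@T[:3,:3].T+T[:3,3]
r=np.hypot(P[:,0]-.526,P[:,1]+.186)
for a,b in [(0,.018),(.03,.038)]:
  m=(r>=a)&(r<b)&(z>0); print(m.sum(),np.median(P[m,2]) if m.any() else None)
a=cv2.imread('pics/top.png')[170:265,120:360];b=cv2.imread('pics/top2.png')[170:265,120:360]
cv2.imwrite('pics/cmp.png',cv2.resize(np.vstack([a,b]),None,fx=3,fy=3,interpolation=cv2.INTER_CUBIC))
print(manip.state()['clock'],manip.state()['tcp_pos'])
```

```text
872 0.0365385895240492
1171 0.0341952660445336
7.2333 [ 0.51919469 -0.34667918  0.26150086]
```

View pics/cmp.png

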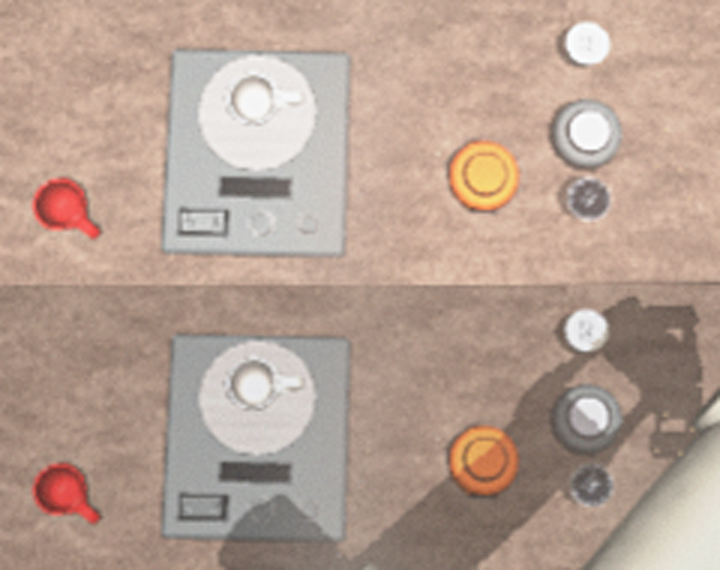

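The before/after crop shows the scale, mugs, rear pod and timer in place, and the plunger measures 36.5 mm high (down). The front pod's look at (590,485) differs a little because of the shadow, so I'll check numerically that it did not move.

Run:
```python
from h import *
a=cv2.imread('pics/top.png');b=cv2.imread('pics/top2.png');c=cv2.imread('pics/scene.png');e=cv2.imread('pics/scene2.png')
def g(i): return cv2.Laplacian(cv2.GaussianBlur(cv2.cvtColor(i,6),(0,0),1.2).astype(np.float32),5)
def sh(A,B,x,y,r=11):
    A,B=g(A),g(B); t=A[y-r:y+r+1,x-r:x+r+1]; m=cv2.matchTemplate(B[y-r-6:y+r+7,x-r-6:x+r+7],t,5); _,v,_,l=cv2.minMaxLoc(m); return round(v,2),(l[0]-6,l[1]-6)
print('top',[ (n,sh(a,b,*q)) for n,q in dict(front=(316,237),back=(316,185),timer=(316,214),mug=(206,203)).items()])
print('scene',[ (n,sh(c,e,*q)) for n,q in dict(front=(290,281),back=(333,243),timer=(310,265),mug=(216,185)).items()])
cv2.imwrite('pics/cmp2.png',cv2.resize(np.hstack([c[220:310,250:350],e[220:310,250:350]]),None,fx=4,fy=4,interpolation=cv2.INTER_CUBIC))
```

```text
top [('front', (0.73, (1, 0))), ('back', (0.82, (0, 1))), ('timer', (0.63, (0, 0))), ('mug', (0.94, (0, 0)))]
scene [('front', (0.8, (0, 0))), ('back', (0.66, (1, 0))), ('timer', (0.62, (0, 1))), ('mug', (0.93, (0, 0)))]
```

View pics/cmp2.png

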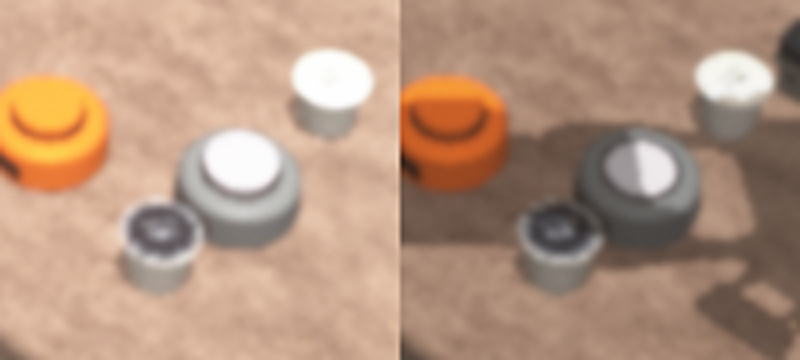

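The scene view confirms the pods have not moved (front at crop (160,230) before and (560,230) after) and the plunger is down. I'll hand in.

```bash
python3 -c "
from cell import manip
print(manip.hand_in())"
```

```text
the job is handed in; nothing more can be done
None
```

The job is handed in: the scale's rocker is tipped on, the zero key was pressed fully down and released, and the timer's plunger is down, in that order, with nothing else visibly moved, though I did not check that the zero key came back up.

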